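# Nest the tested samples and show the pin to the inspection camera

## Robot

A 7-joint arm with a two-finger parallel gripper is mounted at the origin on the work surface. World frame = base frame: x ahead of the robot, y to its left, z up, the work surface at z = 0. Lengths are in m, angles in rad, forces in N, time in s.
With the tool pointing down it reaches from about 0.4 to 0.85 m from the base axis. Payload 4.5 kg.
Tool frame: the origin (TCP) lies midway between the tips of the shut fingers; the grasp point (between the pads) lies 19 mm behind it; z points along the fingers, y is the line along which they close (so a half turn about z gives the same grasp; the last joint's range is limited). The gripper opens to 88 mm and grips with 3 to 60 N. Pads are 18 mm wide; open, the fingers measure 123 mm over their backs; the gripper's body (75 mm by 187 mm) begins 45 mm behind the grasp point.
Start: joints at [-1.105, 0.689, -0.195, 1.565, 0.157, 0.902, -0.215], TCP at [0.262, 0.568, 0.239] pointing down, gripper open.
Joint ranges: [-3.01, 3.01], [-0.46, 2.08], [-1.47, 1.51], [0.13, 2.56], [-1, 4.14], [0.04, 2.09], [-2.66, 2.66]. Speed limits (rad/s): [2.57, 2.57, 3.14, 3.14, 3.14, 3.14, 3.14].

## Interface

Orientations are given as a unit quaternion [x, y, z, w].
In Python, from plant import r, eyes, finish_job gives the robot as it stands. The module is installed in compiled form; this text tells all that it offers.
- The arm moves only by the tool move_arm, never from a script. Its argument "motion" is a list of rows, each a list of 7 numbers: the shift along the tool's x, y, z in mm, then the turn, a rotation vector about the tool's x, y, z in degrees, then the closure, from 0 (fully open) to 1 (shut). A call has 1 to 5 rows; each row is the pose to reach, as a shift and turn from the pose commanded when the call began, along the tool's axes at that moment; what a row does not reach only later rows make up. A row lasts 1/8 s, in which the tool goes at most 62.5 mm and 10.7 degrees, less where a joint would pass 70% of its speed; a pose out of reach is approached as far as the arm can. A call with a gripper value outside its range is refused whole. The fingers move at their own pace and stop on an object; "newtons" is the grip in N (left out, the last holds). Time passes only in rows, so rows that repeat a pose let the fingers close. It gives the time, the measured TCP pose, the force, the opening and the grip force at its end, in the units of the state.
- r.get_state(): the state, without advancing time (a new reading comes with each control period).
- eyes.snapshot(name): name is "side" or "top"; returns a dict with "frame" (400x640x3 uint8, red, green, blue), "z_map" (400x640 float32, m along the optical axis (not along the pixel's ray), 0 where there is no reading), "intrinsics" (3x3 intrinsics, pixels), "world_to_cam" (4x4, takes a point from world to camera coordinates). Camera axes: x right, y down, z forward; pixel columns grow to the right and rows downward; lengths in m; the calibration is good to about 2 mm. A picture is of the moment at which its call begins.
- finish_job(): hands the job in; it is judged then, once.
The state is a dict: "clock": time; "q": joint angles; "qd": joint speeds; "joint_torque": joint torques, N m; "tool_pos": TCP position; "eef_rot": TCP orientation; "contact_force": force on the tool from outside, world axes, zero at the start; "moment": the same for the moment, N m; "opening": opening from 0.0 (shut) to 1.0 (fully open); "finger_force": force on a finger pad.
Only numpy, scipy, OpenCV 4.12 (cv2) and the standard library are available. Lean on these libraries where they do the work, as an engineer would, in place of code of your own. Each camera call takes 0.05 s, during which the arm holds its last target. There are 200 camera calls.

## Task

These samples have just come off the hardness tester: put the bearing ring and the brass block into their matching nests in the blue tray, lying flat on the nest floors. Then lift the black pin out of its V-blocks and hold it up for the inspection camera: bright end face towards the lens, centred on the lens axis and square to it, 80 mm in front of the ring light. Finish there, the gripper holding the pin steady in the air for the record shot, with the camera and its stand never touched and the other things on the bench and in the tray left where they are.

Things in the scene. Friction and masses are not known exactly. Their poses are not given: they have to be found in the camera images.
- camera_focus (a point): Where the pin's end face must be: on the lens axis, 80 mm before the ring light's front. x is the viewing direction (out of the lens, towards the robot's near right, 10 to 28 degrees downwards); y is level. The camera, at the left of the bench, has a white body, black lens and aluminium ring light (72 mm across, white front); it fills the same axis from 80 to 296 mm behind this point.
- camera_stand: The camera's fixed stand: grey base plate 180 x 220 x 18 mm, steel column 28 mm thick and 418 mm high. Origin on the bench roughly below the focus point; x is the level direction in which the camera looks. The camera head tilts on a pivot at x = -235 mm, y = 0, 300 mm up (248 mm behind the focus point on the lens axis); the column stands beside it at y = +65 mm.
- tray: Blue sample tray, fixed, 140 x 250 mm, 16 mm high, origin under its centre, z up. Nests 6 mm deep: in the row at x = -30 mm a round one 57 mm across for the ring (y = +85 mm), a rectangular one 41 (x) by 65 mm (y) for the block (y = 0) and a round one 47 mm across that already holds a nut (y = -88 mm); at x = +43 mm a long slot for the pin, which stays empty.
- ring_nest (a point): Centre of the floor of the ring's round nest (57 mm across, 6 mm deep, floor 10 mm above the bench). Axes as the tray.
- block_nest (a point): Centre of the floor of the block's rectangular nest (41 mm along its x axis by 65 mm along its y axis, 6 mm deep, floor 10 mm above the bench). Axes as the tray.
- ring_center (a point): Centre of the loose ball-bearing ring, bright steel with black seals: 52 mm across, 20 mm high, bore 25 mm, about 0.16 kg, lying flat on the bench; z is its axis. The point is half-way up, 10 mm above its underside.
- block_center (a point): Centre of the loose brass test block: 36 mm along its x axis, 60 mm along its y axis, 24 mm high, about 0.42 kg, lying flat on the bench. The point is half-way up, 12 mm above its underside.
- pin_center (a point): Middle of the loose steel pin's shank, on its axis: shank 22 mm thick, 120 mm long, black but for the bright last 12 mm at the +x end; at the -x end a black stub 14 mm thick, 20 mm long. About 0.36 kg, balanced within 5 mm of this point. x runs along the pin to its bright end face, 60 mm from here. It lies level in the V-blocks, its axis 55 mm above the bench.
- pin_face (a point): Centre of the pin's bright end face, which carries the test marks; axes as pin_center.
- v_blocks: Fixed holder of the pin: light blue base plate 160 x 62 x 12 mm, origin under its centre, with two dark V-blocks 24 mm long (along x), 54 mm wide and up to 56 mm high at x = -42 and +42 mm. The pin lies in the Vs along x, within 8 mm of the middle; between the V-blocks 60 mm are free down to the plate, where fingers can take the pin from above.
- nut: Bystander: dark steel hexagon nut, 41 mm across corners and 18 mm high, in the tray's third nest; origin at the centre of its underside.
- micrometer: Bystander: micrometer with light blue bow lying on the bench at the right, about 140 mm long; origin under the middle of its bow's mouth.
- loupe: Bystander: black loupe, 44 mm across and 44 mm high, on the bench behind the tray; origin at the centre of its underside.
- cleaner: Bystander: white bottle with a red cap, 52 mm across and 130 mm high, at the front left of the bench; origin at the centre of its underside.
- screwdriver: Bystander: screwdriver with a red handle lying on the bench at the front right; origin near its middle.
Mind the look-alikes: they are no part of the job. What is shaped like the part that bears pin_center but purple is not meant.

How it is judged:
By the outcome, as a careful person would: the job done as asked, in the order asked, and still so for the second after the job is handed in, while the arm keeps its last pose, push and grip.
It also fails if it takes over 64 s, if anything falls off the work surface, if the arm or the gripper's body presses on something with over 40 N, if the wrist force passes 120 N, or if a joint passes its speed limit or range.

## Working session

There is one attempt and no reset: what is moved stays moved. The work goes in short steps, Python scripts to look and compute and a tool call to move; the robot and the scene stay as the last step left them, time stands still between calls to the robot, and variables do not carry over. Pictures are saved under pics/ and viewed, at most 10 in all, crops included, and the job is handed in when it is done.

Besides the shell and the picture viewer there is one more tool, called after "Request:" as a command line: name --pt "numbers of a row" for each row, then --argument value for the rest. move_arm: Moves the arm, as the interface text tells. Its arguments: {"type":"object","properties":{"motion":{"type":"array","items":{"type":"array","items":{"type":"number"}}},"newtons":{"type":"number"}},"required":["motion"]}

```bash
mkdir -p pics; cat > h.py <<'E'
import numpy as np, cv2
from plant import r, eyes, finish_job
from scipy.spatial.transform import Rotation as R
def snap(n):
    s=eyes.snapshot(n); np.savez(f'{n}.npz',**s); return s
def load(n): return dict(np.load(f'{n}.npz'))
def cloud(s):
    K=s['intrinsics'];z=s['z_map'];v,u=np.mgrid[:400,:640]
    p=np.stack([(u-K[0,2])/K[0,0]*z,(v-K[1,2])/K[1,1]*z,z],-1)
    T=np.linalg.inv(s['world_to_cam']); w=p@T[:3,:3].T+T[:3,3]; w[z==0]=np.nan; return w
E
python3 - <<'E'
from h import *
st=r.get_state(); print(st['clock'],st['tool_pos'],st['eef_rot'])
for n in('side','top'):
    s=snap(n); cv2.imwrite(f'pics/{n}0.png',cv2.resize(s['frame'][...,::-1],(800,500),interpolation=cv2.INTER_CUBIC))
    print(np.linalg.inv(s['world_to_cam']).round(3),s['intrinsics'].round(1))
E
```

```text
0.0 [0.26137508 0.56703451 0.23790384] [ 2.14214762e-01  9.76786153e-01 -9.11838344e-04 -1.27231936e-04]
[[ 0.826 -0.444  0.347  0.163]
 [-0.564 -0.633  0.531 -0.581]
 [-0.017 -0.634 -0.773  0.939]
 [ 0.     0.     0.     1.   ]] [[372.6   0.  322.2]
 [  0.  372.6 197.8]
 [  0.    0.    1. ]]
[[-5.600e-02 -9.720e-01  2.260e-01  3.010e-01]
 [-9.980e-01  5.400e-02 -1.100e-02 -8.000e-02]
 [-1.000e-03 -2.270e-01 -9.740e-01  1.101e+00]
 [ 0.000e+00  0.000e+00  0.000e+00  1.000e+00]] [[392.6   0.  323.4]
 [  0.  392.6 193.7]
 [  0.    0.    1. ]]
```

View pics/top0.png

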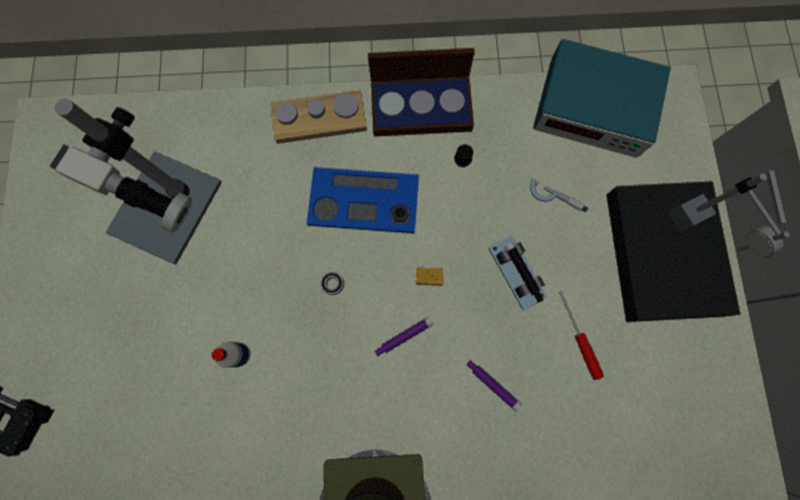

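View pics/side0.png

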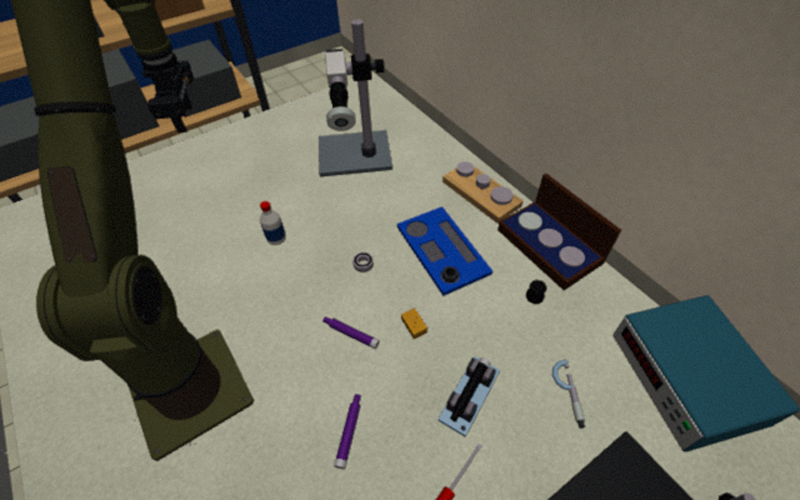

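Top view: ring (332,283), block (429,276), tray (363,200), black pin in its V-blocks (520,270), camera ring light (178,212), and purple look-alikes at (403,337) and (493,385).

```bash
cat > m.py <<'E'
from h import *
s=load('top'); t=load('side'); w=cloud(s); f=s['frame'].astype(int); ft=t['frame'].astype(int); wt=cloud(t)
hsv=cv2.cvtColor(s['frame'],cv2.COLOR_RGB2HSV)
def reg(u,v,rad,z0,z1,W=w):
    m=np.zeros((400,640),bool); a,b,c=int(u/1.25),int(v/1.25),int(rad/1.25); m[b-c:b+c,a-c:a+c]=1
    return m&(W[...,2]>z0)&(W[...,2]<z1)
def rect(m,name):
    p=w[m]; rr=cv2.minAreaRect(p[:,:2].astype(np.float32)); print(name,m.sum(),np.median(p[:,2]).round(4),rr); return p
print('bench z',np.nanmedian(w[220:300,250:330,2]), 'noise',np.nanstd(w[240:250,270:280,2]))
rect(reg(363,200,75,.004,.04)&(hsv[...,1]>150)&(hsv[...,0]>100)&(hsv[...,0]<125),'tray')
p=rect(reg(332,283,18,.012,.03),'ring')
rect(reg(429,276,22,.016,.035),'block')
rect(reg(520,270,45,.05,.08),'pin')
rect(reg(520,270,55,.007,.02),'vbase')
for n,(u,v) in dict(ringnest=(326,209),blocknest=(362,212),nut=(400,213)).items():
    print(n,w[int(v/1.25),int(u/1.25)])
a=cv2.resize(s['frame'][185:250,385:445,::-1],(390,422),interpolation=cv2.INTER_CUBIC)
b=cv2.resize(t['frame'][280:350,350:405,::-1],(400,422),interpolation=cv2.INTER_CUBIC)
cv2.imwrite('pics/pin.png',np.clip(np.hstack([a,b[:422]])*1.5,0,255).astype(np.uint8))
a=cv2.resize(s['frame'][75:215,30:180,::-1],(400,373),interpolation=cv2.INTER_CUBIC)
b=cv2.resize(t['frame'][10:150,240:330,::-1],(240,373),interpolation=cv2.INTER_CUBIC)
cv2.imwrite('pics/cam.png',np.clip(np.hstack([a,b])*1.5,0,255).astype(np.uint8))
E
python3 m.py
```

```text
bench z -0.001206236208279643 noise 0.002062586655636158
tray 2662 0.0145 ((0.718017041683197, -0.009695813059806824), (0.24719223380088806, 0.2522851824760437), 82.45612335205078)
ring 212 0.0187 ((0.470401406288147, 0.07330822199583054), (0.049268800765275955, 0.04855349287390709), 42.64236831665039)
block 284 0.0226 ((0.4736669957637787, -0.1441066563129425), (0.05906573683023453, 0.03654301166534424), 84.70211029052734)
pin 593 0.06 ((0.46440044045448303, -0.34666386246681213), (0.13858741521835327, 0.05527331680059433), 23.567033767700195)
vbase 664 0.0112 ((0.44687846302986145, -0.3730012774467468), (0.24850423634052277, 0.12065733969211578), 48.78413391113281)
ringnest [0.64376778 0.0858782  0.01208891]
blocknest [0.6339362  0.00252414 0.00915289]
nut [ 0.62102951 -0.08689907  0.02550448]
```

View pics/pin.png

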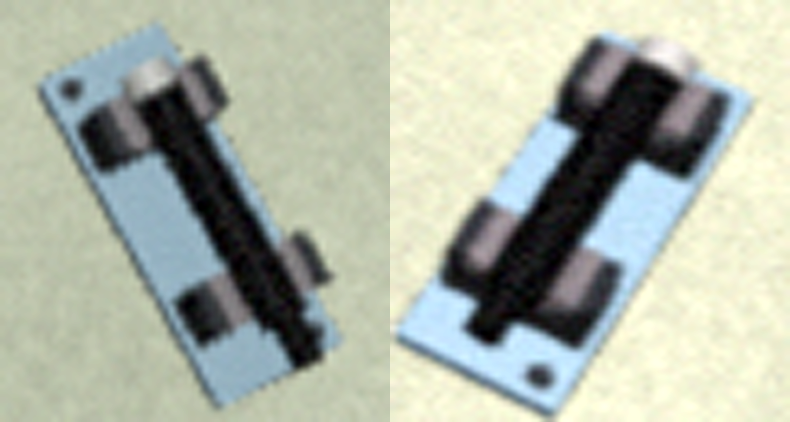

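View pics/cam.png

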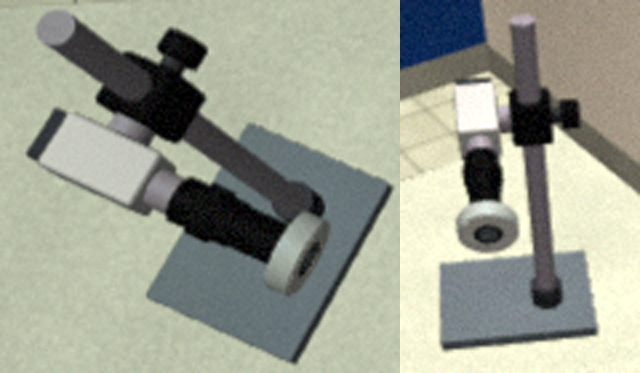

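Pin crop: the bright end is at about top pixel (408,197) and the stub at (432,239), so the bright end points away from the robot, up-left. Camera crop: the ring light front faces right and nearer, and the column stands beside it on the far (+x) side.

```bash
cat > m2.py <<'E'
from h import *
from scipy.optimize import least_squares
W={}
S={}
for n in('top','side'):
    L=[eyes.snapshot(n) for _ in range(4)]; s=L[0]
    s['frame']=np.mean([l['frame'] for l in L],0).astype(np.uint8)
    s['z_map']=np.median([l['z_map'] for l in L],0).astype(np.float32)
    np.savez(n+'.npz',**s); S[n]=s; W[n]=cloud(s)
def box(n,c,rad,z0,z1):
    w=W[n]; return (np.hypot(w[...,0]-c[0],w[...,1]-c[1])<rad)&(w[...,2]>z0)&(w[...,2]<z1)
def big(m):
    k,l,st,_=cv2.connectedComponentsWithStats(m.astype(np.uint8)); return l==1+np.argmax(st[1:,4])
def rect(p): 
    c,sz,a=cv2.minAreaRect(p[:,:2].astype(np.float32)); print('   rect',np.round(c,4),np.round(sz,4),round(a,2),'mean',p.mean(0).round(4),len(p))
for n in W:
    w=W[n]; h=cv2.cvtColor(S[n]['frame'],cv2.COLOR_RGB2HSV); print(n)
    m=big((h[...,1]>150)&(h[...,0]>100)&(h[...,0]<125)&box(n,(.69,0),.25,.010,.022)); rect(w[m]) 
    for nm,c,rad,z0,z1 in (('ring',(.47,.073),.05,.013,.03),('block',(.473,-.144),.05,.017,.035)):
        print(nm); rect(w[big(box(n,c,rad,z0,z1))])
    print('vbase'); m=(h[...,0]>95)&(h[...,0]<115)&(h[...,1]>50)&(h[...,2]>70)&box(n,(.48,-.35),.14,.006,.02); rect(w[m])
    m=(h[...,2]<25)&box(n,(.48,-.35),.12,.05,.08); p=w[m]; print('pin'); rect(p)
    q=p[:,:2]-p[:,:2].mean(0); d=np.linalg.svd(q,full_matrices=0)[2][0]; print('  dir',d,np.degrees(np.arctan2(d[1],d[0])),'zmax',np.percentile(p[:,2],95))
# camera fit
def ray(n,u,v): 
    return W[n][v,u]
print('ring light pts top',W['top'][170,142],'side',W['side'][100,272])
c0=W['top'][170,142]
P={}
for n in W:
    w=W[n]; P[n]=w[(np.linalg.norm(w-c0,axis=-1)<.055)&(S[n]['frame'].min(-1)>75)]
col={n:W[n][(np.hypot(*(W[n][...,:2]-(c0[:2]+[.06,.12])).transpose(2,0,1))<.25)&(W[n][...,2]>.03)&(W[n][...,2]<.19)&(np.linalg.norm(W[n]-c0,axis=-1)>.06)] for n in W}
for n in W: print(n,len(P[n]),P[n].mean(0),len(col[n]),np.median(col[n],0))
def model(x):
    y,t=x[2],x[3]; h=np.array([np.cos(y),np.sin(y),0]); a=h*np.cos(t)-np.array([0,0,np.sin(t)])
    piv=np.array([x[0],x[1],.3]); return piv,a,h
def fit(ns):
    pp=np.vstack([P[n] for n in ns]); cc=np.vstack([col[n] for n in ns])
    def res(x):
        piv,a,h=model(x); q=pp-(piv+.168*a); ax=q@a; rd=np.linalg.norm(q-ax[:,None]*a,axis=1)-.036
        r1=np.where(np.abs(ax)<np.abs(rd),ax,rd)
        cen=piv[:2]+.065*np.array([-h[1],h[0]]); r2=np.hypot(*(cc[:,:2]-cen).T)-.014
        return np.r_[r1,r2]/.002
    best=None
    for yaw in np.radians([-90,-105,-120,-135]):
      for t in (.2,.4):
        h=np.array([np.cos(yaw),np.sin(yaw)])
        o=least_squares(res,[*(c0[:2]-.16*h),yaw,t],loss='cauchy')
        if best is None or o.cost<best.cost: best=o
    x=best.x; piv,a,h=model(x); print(ns,best.cost,len(pp)+len(cc),'piv',piv.round(4),'yaw,tilt deg',np.degrees(x[2:]).round(2),'focus',(piv+.248*a).round(4),'front',(piv+.168*a).round(4),'a',a.round(4))
for ns in (['top'],['side'],['top','side']): fit(ns)
E
python3 m2.py
```

```text
top
   rect [ 0.662  -0.0022] [0.2474 0.1379] 82.31 mean [ 0.661  -0.0054  0.0145] 2608
ring
   rect [0.4702 0.0731] [0.0497 0.0486] 42.74 mean [0.4706 0.0736 0.0185] 211
block
   rect [ 0.4733 -0.1442] [0.0587 0.0364] 85.55 mean [ 0.4734 -0.1443  0.0227] 287
vbase
   rect [ 0.4725 -0.3417] [0.1569 0.0594] 23.57 mean [ 0.467  -0.3337  0.0107] 538
pin
   rect [ 0.4576 -0.3477] [0.1227 0.0177] 23.38 mean [ 0.4603 -0.3455  0.0624] 298
  dir [-0.91362195 -0.40656481] -156.01077684073903 zmax 0.0657127809355966
side
   rect [ 0.6626 -0.0016] [0.2485 0.1375] 82.58 mean [ 0.6599 -0.0131  0.016 ] 1833
ring
   rect [0.4716 0.0739] [0.0491 0.0471] 59.4 mean [0.4707 0.0737 0.0198] 154
block
   rect [ 0.4745 -0.1426] [0.0598 0.0358] 84.66 mean [ 0.4738 -0.144   0.0241] 261
vbase
   rect [ 0.4737 -0.3414] [0.1579 0.0594] 23.64 mean [ 0.4525 -0.3554  0.0124] 521
pin
   rect [ 0.4586 -0.3493] [0.1225 0.0355] 33.85 mean [ 0.4584 -0.3487  0.064 ] 368
  dir [-0.91547204 -0.40238159] -156.27285241328073 zmax 0.06683382378696182
ring light pts top [0.56619616 0.30064946 0.28258186] side [0.57216347 0.31654088 0.23803496]
top 261 [0.57098908 0.30995852 0.28027127] 440 [0.69552757 0.41111447 0.10595216]
side 151 [0.5752246  0.30942993 0.27882261] 323 [0.69759404 0.41315356 0.10456187]
['top'] 120.11276851877523 701 piv [0.646  0.4514 0.3   ] yaw,tilt deg [-117.01   18.13] focus [0.539  0.2414 0.2228] front [0.5735 0.3091 0.2477] a [-0.4316 -0.8467 -0.3111]
['side'] 120.62327470360911 474 piv [0.647  0.4539 0.3   ] yaw,tilt deg [-117.01   17.39] focus [0.5395 0.2431 0.2259] front [0.5741 0.3111 0.2498] a [-0.4334 -0.8502 -0.2988]
['top', 'side'] 301.64938646636307 1175 piv [0.6463 0.4521 0.3   ] yaw,tilt deg [-117.04   17.91] focus [0.539  0.2419 0.2237] front [0.5736 0.3097 0.2483] a [-0.4325 -0.8475 -0.3076]
```

```bash
cat > g.py <<'E'
import sys
from h import *
# g.py x y z yaw(deg of tool y) [pinyaw tilt]: shift mm + rotvec deg in present tool axes
x,y,z,yaw=map(float,sys.argv[1:5]); st=r.get_state(); Rc=R.from_quat(st['eef_rot']); best=None
for k in (0,180):
    a=np.radians(yaw+k); ty=np.array([np.cos(a),np.sin(a),0]); tz=np.array([0,0,-1.])
    Rt=R.from_matrix(np.stack([np.cross(ty,tz),ty,tz],1))
    if len(sys.argv)>5: Rt=R.from_rotvec(float(sys.argv[5])*np.pi/180*np.array([np.sin(np.radians(float(sys.argv[6]))),-np.cos(np.radians(float(sys.argv[6]))),0]))*Rt
    rv=(Rc.inv()*Rt).as_rotvec()
    if best is None or np.linalg.norm(rv)<np.linalg.norm(best): best=rv
d=Rc.inv().apply(np.array([x,y,z])-st['tool_pos'])
print('shift',(d*1000).round(1),'rot',np.degrees(best).round(1),'| t',round(st['clock'],2),'q7',st['q'].round(2),'pos',np.round(st['tool_pos'],4),'open',st['opening'],st['finger_force'],'F',np.round(st['contact_force'],1))
E
python3 g.py .4705 .0735 .2 -7.6
```

```text
shift [-396.6 -361.3   38.7] rot [-0.   0.  72.9] | t 0.5 q7 [-1.11  0.69 -0.19  1.57  0.16  0.9  -0.22] pos [0.2615 0.5676 0.2387] open 1.0031431377285815 0.0 F [ 0.1 -1.8  0.4]
```

Request:
move_arm --pt "-40 -38 0 0 0 9" --pt "-80 -74 0 0 0 18" --pt "-120 -110 0 0 0 27" --pt "-160 -146 0 0 0 36" --pt "-200 -182 0 0 0 45"

```text
invalid input at $.motion[0]: expected 7 numbers
```

Request:
move_arm --pt "-40 -38 0 0 0 9 0" --pt "-80 -74 0 0 0 18 0" --pt "-120 -110 0 0 0 27 0" --pt "-160 -146 0 0 0 36 0" --pt "-200 -182 0 0 0 45 0" --newtons 40

```text
clock: 1.12
tool_pos: [0.3677, 0.3173, 0.2391]
eef_rot: [0.574, 0.819, 0.001, 0.0]
contact_force: [0.4, 0.9, 0.2]
opening: 1.0
finger_force: 0.0
```

```bash
python3 g.py .4705 .0735 .12 -7.6
```

```text
shift [-264.3   13.2  118.9] rot [ 0.1 -0.  27.6] | t 1.12 q7 [-0.81  0.51  0.    1.98 -0.    0.65 -0.46] pos [0.3677 0.3173 0.2391] open 1.0001284741796412 0.0 F [0.4 0.9 0.2]
```

Request:
move_arm --pt "-56 3 0 0 0 6 0" --pt "-112 6 10 0 0 12 0" --pt "-166 8 35 0 0 18 0" --pt "-217 11 70 0 0 24 0" --pt "-264 13 105 0 0 27.6 0"

```text
clock: 1.75
tool_pos: [0.472, 0.0741, 0.1331]
eef_rot: [0.752, 0.659, 0.001, 0.001]
contact_force: [1.3, 0.8, 0.2]
opening: 1.001
finger_force: 0.0
```

```bash
python3 g.py .4705 .0735 .010 -7.6
```

```text
shift [ -0.9  -1.7 123.1] rot [ 0.1 -0.   0.1] | t 1.75 q7 [-0.28  0.69  0.05  2.11 -0.09  0.35 -0.29] pos [0.472  0.0741 0.1331] open 1.0008859510632744 0.0 F [1.3 0.8 0.2]
```

Request:
move_arm --pt "-1 -1.5 50 0 0 0 0" --pt "-1 -1.5 95 0 0 0 0" --pt "-1 -1.5 122 0 0 0 0" --pt "-1 -1.5 122.5 0 0 0 0.3" --pt "-1 -1.5 122.5 0 0 0 1"

```text
clock: 2.38
tool_pos: [0.4696, 0.0748, 0.012]
eef_rot: [0.751, 0.66, 0.001, 0.0]
contact_force: [0.1, 0.3, 0.3]
opening: 0.799
finger_force: 0.0
```

Request:
move_arm --pt "0 0 0 0 0 0 1" --pt "0 0 0 0 0 0 1" --pt "0 0 -20 0 0 0 1" --pt "0 0 -50 0 0 0 1"

```text
clock: 2.88
tool_pos: [0.4685, 0.0747, 0.0616]
eef_rot: [0.751, 0.66, -0.001, -0.0]
contact_force: [0.2, -0.0, -1.1]
opening: 0.574
finger_force: 40.0
```

```bash
python3 g.py .6438 .0863 .06 -7.6
```

```text
shift [ 33.9 172.4   1.4] rot [-0.1  0.   0.3] | t 2.88 q7 [-0.27  0.83  0.02  2.15 -0.1   0.17 -0.28] pos [0.4685 0.0747 0.0616] open 0.5742962747982581 39.99786704778671 F [ 0.2 -0.  -1.1]
```

Request:
move_arm --pt "10 50 0 0 0 0 1" --pt "20 100 0 0 0 0 1" --pt "30 150 0 0 0 0 1" --pt "35 172 0 0 0 0.3 1" --pt "35 172 10 0 0 0.3 1"

```text
clock: 3.5
tool_pos: [0.6458, 0.0876, 0.0517]
eef_rot: [0.753, 0.658, 0.001, 0.001]
contact_force: [0.4, -0.5, -2.5]
opening: 0.573
finger_force: 40.0
```

```bash
python3 g.py .6438 .0863 .021 -7.6; python3 - <<'E'
from h import *
a=[]
for n in('top','side'):
    s=snap(n); a.append(cv2.resize(s['frame'][:,:,::-1][(90 if n=='top' else 130):][:120,(220 if n=='top' else 280):][:,:120],(390,390),interpolation=cv2.INTER_CUBIC))
cv2.imwrite('pics/r1.png',np.clip(np.hstack(a)*1.4,0,255).astype(np.uint8))
E
```

```text
shift [-1.6 -1.9 30.7] rot [ 0.2 -0.1 -0. ] | t 3.5 q7 [-0.24  0.97  0.06  1.61 -0.08  0.57 -0.27] pos [0.6458 0.0876 0.0517] open 0.5732357417567414 39.9980154633522 F [ 0.4 -0.5 -2.5]
```

View pics/r1.png

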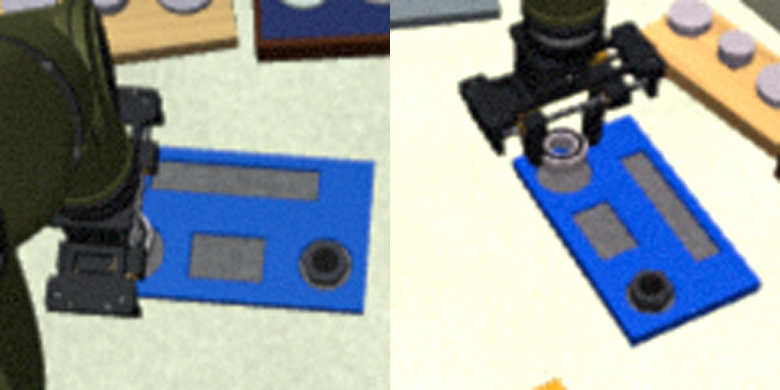

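Side view: ring held flat above its nest, bore centre at crop (561,147); block nest centre at (604,231).

```bash
python3 - <<'E'
from h import *
s=load('side');K=s['intrinsics'];T=np.linalg.inv(s['world_to_cam'])
def hit(cx,cy,z):
    u,v=280+(cx-390)/3.25-.35,130+cy/3.25-.35
    d=T[:3,:3]@np.array([(u-K[0,2])/K[0,0],(v-K[1,2])/K[1,1],1]); return (T[:3,3]+d*(z-T[2,3])/d[2]).round(4)
print(hit(561,147,.0605),hit(604,231,.012))
w=cloud(s); g=s['frame'].astype(int)
m=(np.hypot(w[...,0]-.6445,w[...,1]-.0865)<.034)&(w[...,2]>.053)&(w[...,2]<.068)
m&=(g.min(-1)>0); p=w[m]; print(m.sum(),np.median(p[:,2]),p.mean(0),cv2.minEnclosingCircle(p[:,:2].astype(np.float32)))
v,u=np.where(m); print(u.min(),u.max(),v.min(),v.max())
E
```

```text
[0.6378 0.0831 0.0605] [0.6335 0.0035 0.012 ]
126 0.05678507138946004 [0.64624639 0.08431673 0.05746605] ((0.6441209316253662, 0.0799964889883995), 0.031439460813999176)
326 343 169 180
```

```bash
cat >> h.py <<'E'
def avg(n,k=6):
    L=[];P=[]
    for _ in range(k): L.append(eyes.snapshot(n)); P.append(r.get_state()['tool_pos'])
    s=L[0]; s['frame']=np.mean([l['frame'] for l in L],0).astype(np.uint8); s['z_map']=np.median([l['z_map'] for l in L],0).astype(np.float32)
    np.savez(n+'.npz',**s); P=np.array(P); print('tcp mean',P.mean(0).round(4),'std',P.std(0).round(4)); return s
def proj(s,p):
    c=s['world_to_cam']@np.r_[p,1]; q=s['intrinsics']@c[:3]; return q[:2]/q[2]
def overlay(s,circles,u0,v0,w,h,k,fn):
    im=cv2.resize(s['frame'][v0:v0+h,u0:u0+w,::-1],(w*k,h*k),interpolation=cv2.INTER_CUBIC); im=np.clip(im*1.5,0,255).astype(np.uint8)
    for pts,col in circles:
        q=np.array([(proj(s,p)-[u0,v0]+.5)*k-.5 for p in pts]); cv2.polylines(im,[(q*16).astype(np.int32)],False,col,1,cv2.LINE_AA,4)
    cv2.imwrite(fn,im)
def circ(c,rad,ax=(0,0,1)):
    ax=np.array(ax)/np.linalg.norm(ax); e=np.cross(ax,[1,.3,.2]); e/=np.linalg.norm(e); f=np.cross(ax,e)
    return [np.array(c)+rad*(np.cos(t)*e+np.sin(t)*f) for t in np.linspace(0,2*np.pi,60)]
E
python3 - <<'E'
from h import *
s=avg('side')
overlay(s,[(circ((.6445,.0855,.0605),.026),(0,255,0)),(circ((.6438,.0863,.016),.0285),(0,0,255))],310,155,60,45,13,'pics/r2.png')
E
```

```text
tcp mean [0.6424 0.0874 0.0509] std [0.0009 0.0001 0.0005]
```

View pics/r2.png

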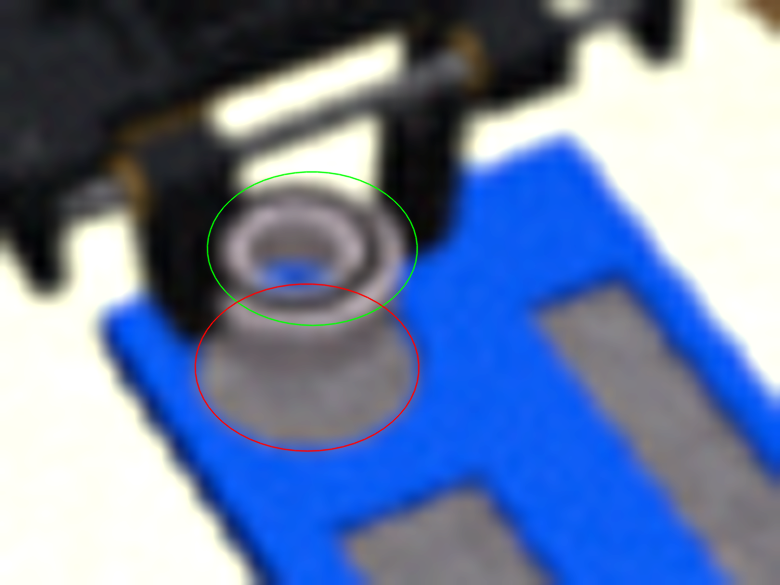

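The bore and inner race centre at crop (296,247), so the ring sits about 2 mm short of the nest centre; the nest outline matches the red overlay.

Request:
move_arm --pt "-0.3 2 8 0 0 0 1" --pt "-0.3 2 18 0 0 0 1" --pt "-0.3 2 25 0 0 0 1" --pt "-0.3 2 28 0 0 0 1" --pt "-0.3 2 29 0 0 0 1"

```text
clock: 4.53
tool_pos: [0.6454, 0.0868, 0.0224]
eef_rot: [0.753, 0.658, -0.001, -0.0]
contact_force: [-3.8, -1.7, 6.8]
opening: 0.575
finger_force: 40.0
```

```bash
python3 -c "
from h import *
s=avg('side',4); st=r.get_state(); print(st['contact_force'],st['clock'])"
```

```text
tcp mean [0.6459 0.0869 0.0225] std [0.0002 0.     0.    ]
[-2.19992709  0.26608903  2.51243875] 4.725
```

Request:
move_arm --pt "0 -1.5 0 0 0 0 1" --pt "0 -1.5 0 0 0 0 0.7" --pt "0 -1.5 0 0 0 0 0.3" --pt "0 -1.5 0 0 0 0 0.1" --pt "0 -1.5 -25 0 0 0 0.1"

```text
clock: 5.35
tool_pos: [0.6426, 0.0871, 0.0456]
eef_rot: [0.753, 0.659, -0.002, -0.001]
contact_force: [0.1, -0.8, 0.5]
opening: 0.888
finger_force: 0.0
```

Request:
move_arm --pt "0 0 -50 0 0 0 0"

```text
clock: 5.48
tool_pos: [0.6425, 0.0871, 0.0959]
eef_rot: [0.753, 0.659, -0.002, -0.002]
contact_force: [1.5, 0.4, 0.7]
opening: 0.98
finger_force: 0.0
```

```bash
python3 g.py .4736 -.1442 .12 -5.2
```

```text
shift [-251.7 -136.9  -23.1] rot [-0.3  0.1 -2.4] | t 5.47 q7 [-0.24  0.9   0.06  1.6  -0.08  0.65 -0.27] pos [0.6425 0.0871 0.0959] open 0.9803214842036077 0.0 F [1.5 0.4 0.7]
```

Request:
move_arm --pt "-54 -29 -20 0 0 -1 0" --pt "-108 -58 -23 0 0 -2 0" --pt "-162 -87 -23 0 0 -2.7 0" --pt "-216 -116 -23 0 0 -2.7 0" --pt "-252 -137 -23 0 0 -2.7 0"

```text
clock: 6.1
tool_pos: [0.4731, -0.147, 0.1204]
eef_rot: [0.738, 0.675, -0.001, -0.0]
contact_force: [0.3, -1.0, -0.4]
opening: 1.001
finger_force: 0.0
```

```bash
python3 - <<'E'
from h import *
s=avg('side',4)
m=None
w=cloud(s); m=(np.hypot(w[...,0]-.6438,w[...,1]-.0863)<.04)&(w[...,2]>.022)&(w[...,2]<.05); p=w[m]
print('ring',m.sum(),np.median(p[:,2]),p.mean(0),cv2.minEnclosingCircle(p[:,:2].astype(np.float32)),'z sd',p[:,2].std())
A=np.c_[p[:,:2]-p[:,:2].mean(0),np.ones(len(p))]; print('slope',np.linalg.lstsq(A,p[:,2],rcond=None)[0])
E
python3 g.py .4736 -.1442 .010 -4.9
```

```text
tcp mean [ 0.4721 -0.1483  0.1203] std [0.0026 0.0027 0.    ]
ring 0 nan [nan nan nan] ((0.0, 0.0), 0.0) z sd nan
slope [0. 0. 0.]
shift [  0.5  -1.8 110.3] rot [ 0.  -0.  -0.1] | t 6.3 q7 [ 0.21  0.72 -0.02  2.06  0.03  0.36  0.09] pos [ 0.4753 -0.1449  0.1203] open 1.0024711593749833 0.0 F [ 0.7 -0.   0.9]
  return _methods._mean(a, axis=axis, dtype=dtype,
  ret = ret.dtype.type(ret / rcount)
<stdin>:5: RuntimeWarning: Mean of empty slice.
  ret = um.true_divide(
  ret = _var(a, axis=axis, dtype=dtype, out=out, ddof=ddof,
  arrmean = um.true_divide(arrmean, div, out=arrmean,
  ret = ret.dtype.type(ret / rcount)
<stdin>:6: RuntimeWarning: Mean of empty slice.
```

Request:
move_arm --pt "0.5 -1.8 40 0 0 0 0" --pt "0.5 -1.5 80 0 0 0 0" --pt "0.5 -1 105 0 0 0 0" --pt "0.5 -1 110 0 0 0 0" --pt "0.5 -1 110 0 0 0 0"

```text
clock: 6.92
tool_pos: [0.4751, -0.143, 0.0104]
eef_rot: [0.736, 0.677, 0.0, 0.0]
contact_force: [0.5, -1.1, 0.2]
opening: 0.998
finger_force: 0.0
```

```bash
python3 -c "
from h import *
avg('top',4)"; python3 g.py .4736 -.1442 .010 -4.9
```

```text
tcp mean [ 0.4752 -0.1437  0.0111] std [0.0001 0.0002 0.0001]
shift [-0.4 -1.5  1.2] rot [ 0.1  0.  -0. ] | t 7.12 q7 [ 0.2   0.94 -0.01  2.09  0.04  0.11  0.08] pos [ 0.4751 -0.1439  0.0112] open 0.9982681990492462 0.0 F [-0.1 -0.  -1.3]
```

Request:
move_arm --pt "-0.4 -1.5 1 0 0 0 0.5" --pt "-0.4 -1.5 1 0 0 0 1" --pt "-0.4 -1.5 1 0 0 0 1" --pt "-0.4 -1.5 1 0 0 0 1" --pt "-0.4 -1.5 1 0 0 0 1" --newtons 50

```text
clock: 7.75
tool_pos: [0.4728, -0.1441, 0.0092]
eef_rot: [0.737, 0.676, 0.0, -0.0]
contact_force: [0.5, 0.3, -0.9]
opening: 0.458
finger_force: 0.0
```

```bash
python3 -c "
from h import *
avg('top',3)"; python3 g.py .6326 .0021 .06 -7.55
```

```text
tcp mean [ 0.4733 -0.1441  0.0092] std [0. 0. 0.]
shift [159.4 146.2 -50.6] rot [ 0.1 -0.   2.6] | t 7.9 q7 [ 0.21  0.94 -0.01  2.09  0.04  0.11  0.08] pos [ 0.4733 -0.1442  0.0092] open 0.4008056513660696 49.974573254585266 F [ 2.1  0.8 -0.6]
```

Request:
move_arm --pt "0 0 -45 0 0 0 1" --pt "40 36 -51 0 0 0.7 1" --pt "80 73 -51 0 0 1.3 1" --pt "120 110 -51 0 0 2 1" --pt "150 138 -51 0 0 2.6 1"

```text
clock: 8.52
tool_pos: [0.6239, -0.0038, 0.0596]
eef_rot: [0.751, 0.66, -0.0, -0.001]
contact_force: [0.5, -0.1, -3.6]
opening: 0.402
finger_force: 50.0
```

Request:
move_arm --pt "6 6 0 0 0 0 1" --pt "9 8 0 0 0 0 1" --pt "9 8 0 0 0 0 1" --pt "9 8 10 0 0 0 1"

```text
clock: 9.02
tool_pos: [0.632, -0.0002, 0.0504]
eef_rot: [0.753, 0.658, -0.0, 0.0]
contact_force: [0.1, 0.1, -3.5]
opening: 0.405
finger_force: 50.0
```

```bash
python3 - <<'E'
from h import *
s=avg('side',6)
c=np.array([.6326,.0021]); a=np.radians(-7.55); ex=np.array([np.cos(a),np.sin(a)]); ey=np.array([-ex[1],ex[0]])
p=r.get_state()['tool_pos']
def rc(c,hx,hy,z): return [np.r_[c+ex*hx*i+ey*hy*j,z] for i,j in ((1,1),(1,-1),(-1,-1),(-1,1),(1,1))]
overlay(s,[(rc(c,.0205,.0325,.016),(0,0,255)),(rc(p[:2],.018,.030,p[2]+.0148),(0,255,0)),(circ((.6438,.0863,.016),.0285),(0,0,255)),(circ((.6438,.0863,.030),.026),(0,255,0))],305,155,75,58,10,'pics/b1.png')
E
python3 g.py .6326 .0021 .0198 -7.55
```

```text
tcp mean [6.314e-01 6.000e-04 4.940e-02] std [0.0006 0.0004 0.0006]
shift [ 1.1  0.2 30.4] rot [-0. -0. -0.] | t 9.32 q7 [-0.1   0.95  0.05  1.67 -0.08  0.52 -0.13] pos [0.6322 0.001  0.0502] open 0.4037326161950155 49.97588038444519 F [ 0.2  0.5 -3.6]
```

View pics/b1.png

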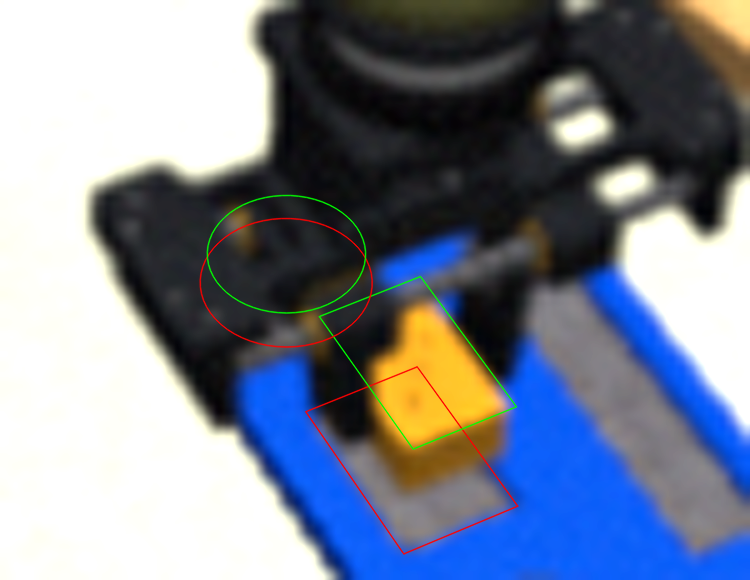

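The block is aligned with its nest outline; the image suggests a shift of about 1 mm in x and y.

Request:
move_arm --pt "1.2 1 10 0 0 0 1" --pt "1.2 1 20 0 0 0 1" --pt "1.2 1 26 0 0 0 1" --pt "1.2 1 29 0 0 0 1" --pt "1.2 1 29.5 0 0 0 1"

```text
clock: 9.95
tool_pos: [0.6334, 0.0023, 0.0205]
eef_rot: [0.752, 0.659, -0.0, -0.0]
contact_force: [-0.1, 0.9, -3.2]
opening: 0.402
finger_force: 50.0
```

```bash
python3 -c "
from h import *
s=avg('side',3); st=r.get_state(); print(st['contact_force'],st['clock'])"
```

```text
tcp mean [0.6336 0.0023 0.0208] std [0.0001 0.     0.0001]
[ 0.57357363 -0.41355067 -4.70142617] 10.1
```

Request:
move_arm --pt "0 -0.5 1.3 0 0 0 1" --pt "0 -0.5 1.3 0 0 0 0.6" --pt "0 -0.5 1.3 0 0 0 0.3" --pt "0 -0.5 1.3 0 0 0 0.2" --pt "0 -0.5 -25 0 0 0 0.1"

```text
clock: 10.72
tool_pos: [0.6318, 0.0025, 0.0448]
eef_rot: [0.752, 0.659, -0.001, -0.001]
contact_force: [0.2, -0.2, 0.3]
opening: 0.722
finger_force: 0.0
```

Request:
move_arm --pt "0 0 -60 0 0 0 0" --pt "-50 0 -110 0 0 0 0" --pt "-100 0 -120 0 0 0 0" --pt "-160 0 -120 0 0 5 0" --pt "-200 -20 -120 0 0 15 0"

```text
clock: 11.35
tool_pos: [0.5872, -0.1975, 0.1668]
eef_rot: [0.834, 0.552, 0.001, 0.002]
contact_force: [-0.6, 0.4, -0.3]
opening: 1.002
finger_force: 0.0
```

```bash
python3 g.py .473 -.3414 .12 -66.2; cat > chk.py <<'E'
from h import *
import sys
s=avg(sys.argv[1],4); w=cloud(s)
print('tray z',np.nanmedian(w[(np.hypot(w[...,0]-.675,w[...,1]-.03)<.025)][:,2]))
for n,c,rad in(('ring',(.6438,.0863),.036),('block',(.6326,.0021),.042)):
    m=(np.hypot(w[...,0]-c[0],w[...,1]-c[1])<rad)&(w[...,2]>.023)&(w[...,2]<.05); p=w[m]
    if len(p)<20: print(n,len(p)); continue
    A=np.c_[p[:,:2]-p[:,:2].mean(0),np.ones(len(p))]
    print(n,len(p),'z',np.median(p[:,2]).round(4),p.mean(0).round(4),cv2.minAreaRect(p[:,:2].astype(np.float32)),'slope',np.linalg.lstsq(A,p[:,2],rcond=None)[0][:2].round(3))
E
python3 chk.py top
```

```text
shift [-177.1  -49.1   46.7] rot [ 0.2 -0.  43.2] | t 11.35 q7 [ 0.19  0.77  0.1   1.66 -0.11  0.71 -0.05] pos [ 0.5872 -0.1975  0.1668] open 1.002056416961536 0.0 F [-0.6  0.4 -0.3]
tcp mean [ 0.5842 -0.199   0.1664] std [0.0019 0.0038 0.0002]
tray z 0.014747179663421317
ring 197 z 0.0285 [0.6445 0.0855 0.0283] ((0.6446499824523926, 0.08492802083492279), (0.048726655542850494, 0.048472434282302856), 89.4195327758789) slope [ 0.006 -0.003]
block 15
```

Request:
move_arm --pt "-35 -10 0 0 0 9 0" --pt "-70 -20 0 0 0 18 0" --pt "-110 -30 10 0 0 27 0" --pt "-145 -40 20 0 0 36 0" --pt "-177 -49 30 0 0 43.2 0"

```text
clock: 12.18
tool_pos: [0.4749, -0.3371, 0.1355]
eef_rot: [0.978, 0.21, 0.001, -0.0]
contact_force: [0.0, -0.2, -0.3]
opening: 0.999
finger_force: 0.0
```

```bash
python3 chk.py top;  python3 chk.py side; python3 g.py .473 -.3414 .036 -66.2
```

```text
tcp mean [ 0.4727 -0.339   0.1352] std [0.0019 0.002  0.0004]
tray z 0.014531409377672833
ring 199 z 0.0287 [0.6443 0.0854 0.0284] ((0.6442677974700928, 0.08499456197023392), (0.04857340455055237, 0.05013925954699516), 86.9135513305664) slope [-0.     0.019]
block 276 z 0.0324 [0.6313 0.0017 0.0321] ((0.6323938965797424, 0.0018548369407653809), (0.05983487516641617, 0.035842910408973694), 81.58525085449219) slope [0.048 0.   ]
tcp mean [ 0.4758 -0.3359  0.1359] std [0.0001 0.0002 0.0001]
tray z 0.016367531171963767
ring 141 z 0.03 [0.6446 0.0864 0.0295] ((0.6455168724060059, 0.08806151151657104), (0.04916674643754959, 0.049778975546360016), 25.57028579711914) slope [0.007 0.015]
block 205 z 0.034 [0.6313 0.0014 0.0332] ((0.6330249309539795, 0.0038724057376384735), (0.06163351237773895, 0.036234430968761444), 82.33565521240234) slope [0.065 0.03 ]
shift [-4.7  3.7 99.9] rot [-0.  -0.1  0.7] | t 12.57 q7 [ 0.4   0.79  0.25  1.8  -0.32  0.59 -0.3 ] pos [ 0.4756 -0.3362  0.1359] open 1.0044884076980403 0.0 F [ 0.1 -0.1  0.1]
```

Ring (top 30 mm) and block (top 34 mm) are seated flat in their nests. Now the pin.

Request:
move_arm --pt "-4.7 3.5 20 0 0 0.7 0" --pt "-4.7 3.5 50 0 0 0.7 0" --pt "-4.7 3.5 80 0 0 0.7 0" --pt "-4.7 3.5 97 0 0 0.7 0" --pt "-4.7 3.5 99 0 0 0.7 0" --newtons 30

```text
clock: 13.2
tool_pos: [0.471, -0.3422, 0.036]
eef_rot: [0.979, 0.205, -0.0, -0.001]
contact_force: [-0.8, 0.2, 0.2]
opening: 0.999
finger_force: 0.0
```

```bash
python3 -c "
from h import *
avg('side',4)"; python3 g.py .4725 -.3413 .036 -66.2
```

```text
tcp mean [ 0.4715 -0.3432  0.0372] std [0.0001 0.0003 0.0004]
shift [ 1.7 -1.7  1.7] rot [ 0.1 -0.1 -0.2] | t 13.4 q7 [ 0.45  0.94  0.17  1.83 -0.37  0.4  -0.27] pos [ 0.4716 -0.3435  0.0377] open 0.9992156116820007 0.0 F [-0.8  0.7 -0.4]
```

Request:
move_arm --pt "1.5 -1.5 1.5 0 0 0 0.4" --pt "1.5 -1.5 1.5 0 0 0 0.6" --pt "1.5 -1.5 1.5 0 0 0 0.7" --pt "1.5 -1.5 1.5 0 0 0 1" --pt "1.5 -1.5 1.5 0 0 0 1"

```text
clock: 14.02
tool_pos: [0.4717, -0.3411, 0.0352]
eef_rot: [0.979, 0.204, 0.0, -0.0]
contact_force: [0.0, -0.6, 0.5]
opening: 0.455
finger_force: 0.0
```

Request:
move_arm --pt "0 0 0 0 0 0 1" --pt "0 0 0 0 0 0 1" --pt "0 0 0 0 0 0 1" --newtons 60

```text
clock: 14.4
tool_pos: [0.4722, -0.3423, 0.0354]
eef_rot: [0.979, 0.204, 0.0, 0.001]
contact_force: [0.6, -2.8, -1.1]
opening: 0.226
finger_force: 59.2
```

```bash
python3 -c "
from h import *
avg('side',2)";python3 g.py .4725 -.3413 .036 -66.2
```

```text
tcp mean [ 0.4723 -0.3423  0.0354] std [0. 0. 0.]
shift [ 0.6 -0.9 -0.6] rot [ 0.1 -0.  -0.3] | t 14.5 q7 [ 0.45  0.95  0.17  1.83 -0.37  0.39 -0.27] pos [ 0.4723 -0.3423  0.0354] open 0.2245236724512438 59.243823140859604 F [ 1.5 -3.6 -0.2]
```

```bash
cat > f.py <<'E'
import sys
from h import *
# f.py backoff_mm fx [focus tilt yaw offsets]
bo,fx=float(sys.argv[1])/1e3,float(sys.argv[2])/1e3
yaw,t=np.radians(63.0),np.radians(17.4); focus=np.array([.539,.2425,.2258])
st=r.get_state(); Rc=R.from_quat(st['eef_rot'])
tx=np.array([np.cos(yaw)*np.cos(t),np.sin(yaw)*np.cos(t),np.sin(t)]); ty=np.array([np.sin(yaw),-np.cos(yaw),0]); tz=np.cross(tx,ty)
Rt=R.from_matrix(np.stack([tx,ty,tz],1))
face=focus-bo*tx; tcp=face-Rt.apply([fx,0,-.0196])
print('tcp target',tcp.round(4),'shift',(Rc.inv().apply(tcp-st['tool_pos'])*1e3).round(1),'rot',np.degrees((Rc.inv()*Rt).as_rotvec()).round(2),'t',st['clock'],st['tool_pos'].round(4),st['q'].round(2),'F',st['contact_force'].round(1),'open',st['opening'])
E
python3 f.py 50 60
```

```text
tcp target [0.494  0.1542 0.1742] shift [ 218.3 -446.2 -139.8] rot [  6.14  16.73 -39.13] t 14.5 [ 0.4723 -0.3423  0.0354] [ 0.45  0.95  0.17  1.83 -0.37  0.39 -0.27] F [ 1.5 -3.6 -0.2] open 0.2245236724512438
```

Request:
move_arm --pt "0 0 -15 0 0 0 1" --pt "0 0 -45 0 0 0 1" --pt "0 0 -85 0 0 0 1" --pt "0 0 -125 0 0 0 1" --pt "0 0 -140 0 0 0 1"

```text
clock: 15.12
tool_pos: [0.4719, -0.3406, 0.1774]
eef_rot: [0.979, 0.204, 0.001, 0.0]
contact_force: [-0.1, -1.0, -3.5]
opening: 0.226
finger_force: 59.5
```

```bash
python3 f.py 50 60
```

```text
tcp target [0.494  0.1542 0.1742] shift [ 218.2 -444.7    3.2] rot [  6.06  16.64 -39.09] t 15.125 [ 0.4719 -0.3406  0.1774] [ 0.38  0.73  0.28  1.78 -0.3   0.68 -0.32] F [-0.1 -1.  -3.5] open 0.22591386494770674
```

Request:
move_arm --pt "18 -37 -5 0.5 1.4 -3.3 1" --pt "40 -82 -10 1.1 3.1 -7.2 1" --pt "62 -126 -12 1.7 4.7 -11 1" --pt "84 -170 -12 2.3 6.4 -15 1" --pt "105 -215 -12 2.9 8 -19 1"

```text
clock: 15.75
tool_pos: [0.4807, -0.0998, 0.1866]
eef_rot: [0.929, 0.363, 0.062, -0.04]
contact_force: [0.8, 0.8, -3.9]
opening: 0.229
finger_force: 59.5
```

```bash
python3 f.py 50 60
```

```text
tcp target [0.494  0.1542 0.1742] shift [ 178.1 -176.7   43.8] rot [  2.87   8.69 -20.01] t 15.75 [ 0.4807 -0.0998  0.1866] [ 0.17  0.59  0.05  2.08 -0.39  0.44 -0.27] F [ 0.8  0.8 -3.9] open 0.22917266125529315
```

Request:
move_arm --pt "37 -37 8 0.6 1.8 -4.2 1" --pt "74 -74 16 1.2 3.6 -8.4 1" --pt "111 -110 26 1.8 5.4 -12.5 1" --pt "148 -147 36 2.4 7.2 -16.6 1" --pt "165 -164 41 2.8 8.4 -19.3 1"

```text
clock: 16.38
tool_pos: [0.4927, 0.1371, 0.1742]
eef_rot: [0.845, 0.513, 0.126, -0.079]
contact_force: [0.1, -0.2, -4.4]
opening: 0.225
finger_force: 59.5
```

```bash
python3 -c "
from h import *
avg('side',5)"; python3 f.py 50 60
```

```text
tcp mean [0.4934 0.135  0.1742] std [0.0006 0.0026 0.0001]
tcp target [0.494  0.1542 0.1742] shift [ 18.5 -10.6   5.9] rot [ 0.24  0.44 -0.95] t 16.625 [0.4943 0.1321 0.1744] [-0.07  0.62 -0.21  2.15 -0.48  0.21 -0.26] F [ 0.   0.6 -3.7] open 0.22391413130672197
```

Request:
move_arm --pt "9 -5 3 0.1 0.2 -0.5 1" --pt "16 -8.5 5 0.2 0.4 -0.9 1" --pt "18 -9.5 5.5 0.2 0.4 -0.9 1" --pt "18 -9.5 5.5 0.2 0.4 -0.9 1" --pt "18 -9.5 5.5 0.2 0.4 -0.9 1"

```text
clock: 17.25
tool_pos: [0.4953, 0.1543, 0.1749]
eef_rot: [0.843, 0.517, 0.13, -0.079]
contact_force: [0.3, -0.4, -3.5]
opening: 0.226
finger_force: 59.5
```

```bash
python3 - <<'E'
from h import *
s=avg('side',3); s=avg('side',5); st=r.get_state(); Rc=R.from_quat(st['eef_rot']); p=st['tool_pos']
tx=Rc.apply([1,0,0]); face=p+Rc.apply([.06,0,-.0196]); print('face pred',face,tx)
a=np.array([-.4334,-.8502,-.2988]); fr=np.array([.5741,.3115,.2498])
ov=[(circ(face,.011,tx),(0,255,0)),(circ(face-.140*tx,.007,tx),(0,255,0)),(circ(fr,.036,a),(0,0,255)),([face,face-.14*tx],(0,255,0)),([fr,fr+.08*a],(0,0,255))]
print(proj(s,face),proj(s,fr),proj(s,face-.14*tx))
overlay(s,ov,230,60,90,70,6,'pics/fs.png')
t=avg('top',5); print(proj(t,face),proj(t,fr)); overlay(t,ov,120,140,90,70,6,'pics/ft.png')
a_,b_=cv2.imread('pics/fs.png'),cv2.imread('pics/ft.png'); cv2.imwrite('pics/f1.png',cv2.resize(np.hstack([a_,b_]),(800,311)))
cv2.imwrite('pics/f1.png',cv2.resize(np.vstack([a_[20:320],b_[20:320]]),None,fx=1,fy=1))
E
python3 f.py 0 60
```

```text
tcp mean [0.4953 0.1543 0.175 ] std [0. 0. 0.]
tcp mean [0.4953 0.1545 0.1749] std [0.     0.0001 0.    ]
face pred [0.51848498 0.20031696 0.2116791 ] [0.43200084 0.85039823 0.30033003]
[276.58091182 133.28076032] [272.89118239  97.39240914] [280.67348961 175.85792074]
tcp mean [0.4953 0.1546 0.175 ] std [0. 0. 0.]
[198.12289855 196.08629964] [143.90067427 171.04832295]
tcp target [0.5157 0.1967 0.1892] shift [48.9 -0.9  0.5] rot [ 0.06 -0.08  0.07] t 17.9 [0.4953 0.1546 0.175 ] [-0.11  0.62 -0.22  2.14 -0.48  0.21 -0.28] F [-0.1 -0.5 -3.5] open 0.22696919264035656
```

View pics/f1.png

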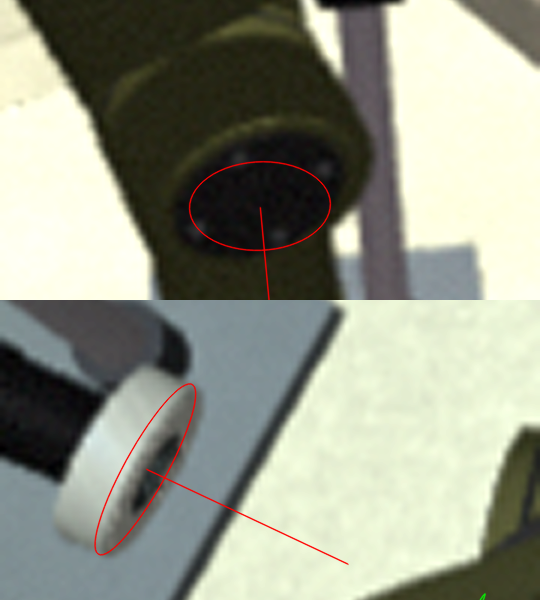

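The top view shows the ring light front matching the red model to about 1 px. The arm hides the pin in both views, so I'll turn it away briefly to measure where the face sits in the grip.

Request:
move_arm --pt "0 0 -5 0 0 9 1" --pt "0 0 -10 0 0 18 1" --pt "0 0 -15 0 0 27 1" --pt "0 0 -20 0 0 36 1" --pt "0 0 -20 0 0 45 1"

```text
clock: 18.52
tool_pos: [0.4927, 0.1492, 0.1944]
eef_rot: [0.976, 0.153, 0.09, -0.123]
contact_force: [-0.5, 0.1, -3.6]
opening: 0.223
finger_force: 59.5
```

```bash
python3 - <<'E'
from h import *
avg('side',6); st=r.get_state(); Rc=R.from_quat(st['eef_rot']); p=st['tool_pos']; tx=Rc.apply([1,0,0]); print(st['clock'],p,st['q'].round(2))
face=p+Rc.apply([.06,0,-.0196]); ims=[]
for n in('top','side'):
    s=avg(n,6); q=proj(s,face).astype(int); print(n,proj(s,face))
    ov=[(circ(face,.011,tx),(0,255,0)),(circ(face-.012*tx,.011,tx),(0,255,0))]
    overlay(s,ov,q[0]-25,q[1]-25,50,50,8,f'pics/t_{n}.png'); ims.append(cv2.imread(f'pics/t_{n}.png'))
    w=cloud(s); m=(np.linalg.norm(w-face,axis=-1)<.03)&(s['frame'].min(-1)>60)
    if m.sum()>5:
        l=Rc.inv().apply(w[m]-p)*1e3; print(m.sum(),'tool-frame mean',l.mean(0).round(1),'pct x',np.percentile(l[:,0],[5,50,95]).round(1),'y',np.percentile(l[:,1],[5,50,95]).round(1),'z',np.percentile(l[:,2],[5,50,95]).round(1))
cv2.imwrite('pics/face.png',np.hstack(ims))
E
```

```text
tcp mean [0.4925 0.1494 0.194 ] std [0.0001 0.     0.0001]
18.825 [0.49243585 0.14932836 0.1939702 ] [-0.23  0.58 -0.01  2.14 -0.79  0.31 -0.75]
tcp mean [0.4925 0.1492 0.194 ] std [0. 0. 0.]
top [213.50988897 182.27752716]
tcp mean [0.4925 0.1492 0.194 ] std [0. 0. 0.]
side [291.01395703 133.31249938]
6 tool-frame mean [ 62.3   1.9 -30. ] pct x [60.8 62.4 63.6] y [-3.9  1.3  8. ] z [-31.8 -30.7 -26.4]
```

View pics/face.png

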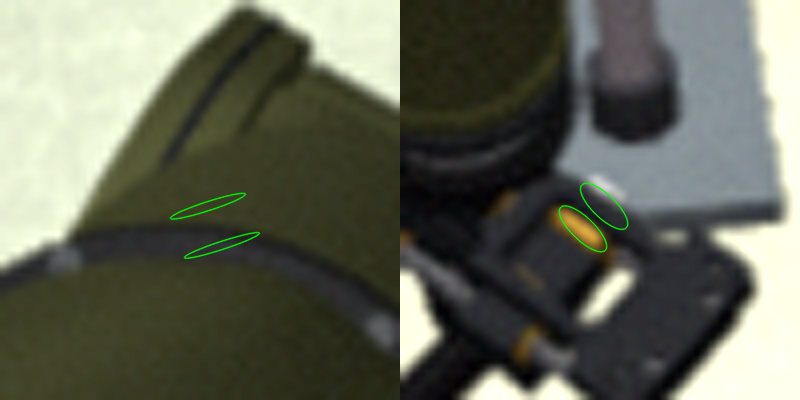

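Side view: the bright tip just shows past the gripper at crop (605,187), a little beyond the prediction. I'll turn further for a clear look.

Request:
move_arm --pt "0 0 0 0 0 10 1" --pt "0 0 0 0 0 20 1" --pt "0 0 0 0 0 30 1" --pt "0 0 0 0 0 40 1" --pt "0 0 0 0 0 50 1"

```text
clock: 20.05
tool_pos: [0.4925, 0.1494, 0.194]
eef_rot: [0.95, -0.274, 0.029, -0.149]
contact_force: [-0.8, 0.3, -4.3]
opening: 0.225
finger_force: 59.5
```

```bash
python3 - <<'E'
from h import *
avg('side',6); st=r.get_state(); Rc=R.from_quat(st['eef_rot']); p=st['tool_pos']; tx=Rc.apply([1,0,0]); print(st['clock'],p,st['q'].round(2),tx)
face=p+Rc.apply([.06,0,-.0196]); ims=[]
for n in('top','side'):
    s=avg(n,8); q=proj(s,face).astype(int); print(n,proj(s,face),proj(s,face-.03*tx))
    w=cloud(s); l=(w-p)@Rc.as_matrix()*1e3; g=s['frame'].min(-1)
    m=(np.abs(l[...,0]-55)<25)&(np.abs(l[...,1])<14)&(np.abs(l[...,2]+19.6)<15)
    for v,u in zip(*np.where(m)): print((u,v),g[v,u],l[v,u].round(1)) if m.sum()<140 else 0
    print(m.sum())
    overlay(s,[(circ(face,.011,tx),(0,255,0))],q[0]-25,q[1]-25,50,50,8,f'pics/u_{n}.png'); ims.append(cv2.imread(f'pics/u_{n}.png'))
cv2.imwrite('pics/face2.png',np.hstack(ims))
E
```

```text
tcp mean [0.4925 0.1493 0.194 ] std [0. 0. 0.]
20.35 [0.49249135 0.14930438 0.19404643] [-0.33  0.58  0.14  2.14 -0.97  0.38 -1.44] [ 0.85162429 -0.52359439 -0.02418623]
tcp mean [0.4925 0.1492 0.194 ] std [0. 0. 0.]
top [235.88809161 184.7493178 ] [229.10584312 195.67924706]
0
tcp mean [0.4925 0.1493 0.194 ] std [0. 0. 0.]
side [298.75042549 146.98251289] [288.2078313  147.26755968]
(np.int64(289), np.int64(143)) 98 [ 32.8  -9.4 -27.2]
(np.int64(290), np.int64(143)) 107 [ 35.6  -9.5 -26.8]
(np.int64(291), np.int64(143)) 106 [ 38.4  -9.9 -26. ]
(np.int64(292), np.int64(143)) 105 [ 41.3  -9.  -27.4]
(np.int64(293), np.int64(143)) 99 [ 44.1  -9.1 -27.1]
(np.int64(294), np.int64(143)) 89 [ 47.   -8.7 -27.6]
(np.int64(295), np.int64(143)) 115 [ 49.8  -8.4 -28. ]
(np.int64(296), np.int64(143)) 156 [ 52.7  -8.5 -27.7]
(np.int64(297), np.int64(143)) 159 [ 55.6  -7.4 -29.4]
(np.int64(298), np.int64(143)) 158 [ 58.4  -7.5 -29.1]
(np.int64(299), np.int64(143)) 158 [ 61.2  -7.6 -28.8]
(np.int64(289), np.int64(144)) 34 [ 33.   -3.9 -31.1]
(np.int64(290), np.int64(144)) 41 [ 35.7  -4.5 -29.8]
(np
[... 3359 characters left out ...]
int64(298), np.int64(149)) 87 [ 57.9   9.5 -24.9]
(np.int64(299), np.int64(149)) 94 [ 60.7   8.7 -23.3]
(np.int64(289), np.int64(150)) 16 [ 32.3  10.4 -22.3]
(np.int64(290), np.int64(150)) 20 [ 35.1   9.9 -21.2]
(np.int64(291), np.int64(150)) 20 [ 37.9  10.1 -21.3]
(np.int64(292), np.int64(150)) 20 [ 40.7   9.5 -20.2]
(np.int64(293), np.int64(150)) 18 [ 43.5   9.9 -20.6]
(np.int64(294), np.int64(150)) 26 [ 46.4   9.9 -20.5]
(np.int64(295), np.int64(150)) 43 [ 49.2   9.9 -20.4]
(np.int64(296), np.int64(150)) 71 [ 52.    9.4 -19.4]
(np.int64(297), np.int64(150)) 80 [ 54.9  10.3 -20.8]
(np.int64(298), np.int64(150)) 79 [ 57.7  10.4 -20.7]
(np.int64(299), np.int64(150)) 93 [ 60.5  10.  -19.8]
88
```

```bash
sed -i 's/radians(17.4)/radians(17.45)/; s/\[.539,.2425,.2258\]/[.539,.2422,.2255]/' f.py; python3 f.py 50 61.6
```

```text
tcp target [0.4933 0.1526 0.1733] shift [-0.5  3.1 20.7] rot [ 2.000e-02 -7.000e-02 -9.493e+01] t 21.15 [0.4925 0.1493 0.194 ] [-0.33  0.58  0.14  2.14 -0.97  0.38 -1.44] F [-0.5  0.  -4. ] open 0.22638658716405105
```

Request:
move_arm --pt "0 0 0 0 0 -10 1" --pt "0 0 0 0 0 -20 1" --pt "0 0 0 0 0 -30 1" --pt "0 0 0 0 0 -40 1" --pt "0 0 0 0 0 -50 1"

```text
clock: 21.78
tool_pos: [0.4925, 0.1491, 0.194]
eef_rot: [0.976, 0.158, 0.09, -0.122]
contact_force: [-0.4, -0.1, -3.3]
opening: 0.227
finger_force: 59.5
```

Request:
move_arm --pt "0 0 3 0 0 -9 1" --pt "0 0 8 0 0 -18 1" --pt "0 0 14 0 0 -27 1" --pt "0 0 19 0 0 -36 1" --pt "0 0 20 0 0 -45 1"

```text
clock: 22.4
tool_pos: [0.4951, 0.1544, 0.1746]
eef_rot: [0.841, 0.519, 0.13, -0.079]
contact_force: [0.0, 0.4, -3.1]
opening: 0.225
finger_force: 59.5
```

```bash
python3 -c "
from h import *
avg('top',6)"; python3 f.py 0 61.6
```

```text
tcp mean [0.4952 0.1544 0.1749] std [0.0001 0.0001 0.0002]
tcp target [0.515  0.1951 0.1883] shift [47.  -1.   0.9] rot [ 0.07 -0.02 -0.06] t 22.7 [0.4953 0.1545 0.1751] [-0.08  0.62 -0.26  2.14 -0.35  0.2  -0.41] F [ 0.2 -0.1 -4.2] open 0.2260453417524049
```

Request:
move_arm --pt "10 -0.3 0.2 0 0 0 1" --pt "22 -0.6 0.5 0 0 0 1" --pt "34 -1 0.9 0 0 0 1" --pt "42 -1 0.9 0 0 0 1" --pt "47 -1 0.9 0 0 0 1"

```text
clock: 23.32
tool_pos: [0.515, 0.1961, 0.1884]
eef_rot: [0.842, 0.517, 0.13, -0.079]
contact_force: [-0.1, -0.1, -3.6]
opening: 0.225
finger_force: 59.5
```

```bash
python3 -c "
from h import *
avg('top',8)"; python3 f.py 0 61.6
```

```text
tcp mean [0.5147 0.1952 0.1882] std [0.0002 0.0006 0.0002]
tcp target [0.515  0.1951 0.1883] shift [ 0.5  0.2 -0.1] rot [ 0.05 -0.    0.04] t 23.725 [0.5146 0.1948 0.1881] [-0.2   0.62 -0.19  2.05 -0.36  0.27 -0.48] F [-0.4 -1.  -3.8] open 0.22421339798913975
```

```bash
python3 - <<'E'
from h import *
s=load('top'); st=r.get_state(); Rc=R.from_quat(st['eef_rot']); p=st['tool_pos']; tx=Rc.apply([1,0,0])
face=p+Rc.apply([.0616,0,-.0196]); fr=face+.08*tx
overlay(s,[(circ(fr,.036,tx),(0,0,255)),(circ(fr,.01,tx),(0,0,255)),([face,fr],(0,0,255)),(circ(face,.011,tx),(0,255,0))],125,140,75,55,10,'pics/last.png')
E
```

```text
(no output)
```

View pics/last.png

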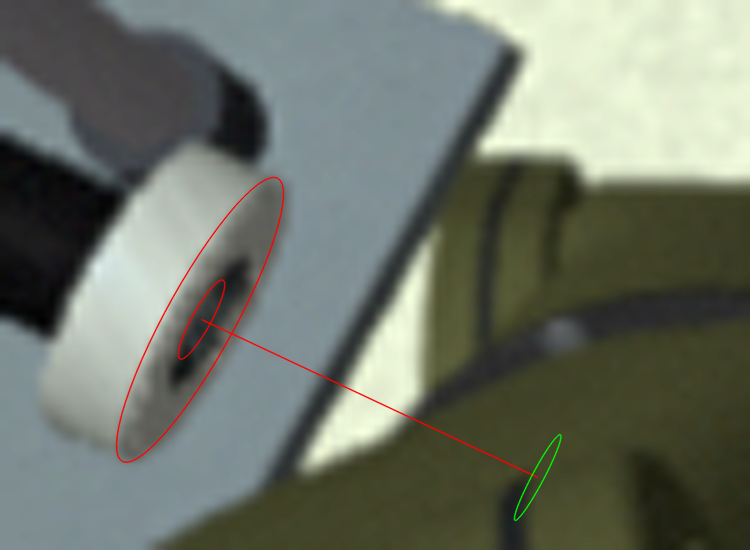

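The predicted front outline (centre (202,320)) matches the ring light's front face within a pixel, so the pose is right. Handing in.

```bash
python3 -c "
from h import *
avg('top',6); st=r.get_state(); print(st['qd'].round(3),st['opening']); print(finish_job())"
```

```text
tcp mean [0.5147 0.195  0.1882] std [0.     0.0001 0.    ]
[ 0.     0.    -0.001  0.     0.     0.001  0.001] 0.22958918412663487
the job is handed in; nothing more can be done
None
```

The job is handed in: the ring and brass block lie flat in their nests, and the gripper is holding the pin steady, its bright face at the camera focus point to within about 1 mm by my measurements (the arm hid the pin from both cameras there, so the face position is computed from the grip).

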